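Set the hand slicer and hold its pusher open for loading

ROBOT

A 6-joint arm with a two-finger parallel gripper is mounted at the origin on a cart in front of the work surface, level with it; the furniture and walls round the work are solid. World frame = base frame: x ahead of the robot, y to its left, z up, the work surface at z = 0. Lengths are in m, angles in rad, forces in N, time in s.
With the tool pointing down it reaches from about 0.4 to 0.925 m from the base axis. Payload 3.4 kg.
Tool frame: the origin (TCP) lies at the very end of the fingers, on their centre line; the grasp point (between the pads) lies 19 mm behind it; z points along the fingers, y is the direction in which the jaws open and shut (so a half turn about z gives the same grasp; the last joint's range is limited). The gripper opens to 85 mm and grips with 20 to 120 N. Pads are 22 mm wide; open, the fingers measure 114 mm over their backs; the gripper's body (76 mm by 85 mm) begins 54 mm behind the grasp point. The pads swing forward as they close: fully open they stand 13 mm farther back than shut.
Start: joints at [1.069, 0.307, 1.506, -0, 1.328, -0.073], TCP at [0.239, 0.523, 0.231] pointing down, gripper open.
Joint ranges: [-3.12, 3.12], [-1.05, 2.28], [0.14, 2.33], [-1.42, 4.57], [0.1, 2.73], [-2.68, 2.68]. Speed limits (rad/s): [2.57, 2.57, 3.14, 3.14, 3.14, 3.14].

INTERFACE

Orientations are given as a unit quaternion [w, x, y, z].
In Python, from rig import telemetry, optics, robot, nets gives the robot as it stands.
- The arm moves only by the tool carry_out, never from a script. Its argument "series" is one flat list of numbers, 7 for each row, row after row: the opening, from 0 (shut) to 1 (fully open), then the shift along the world's x, y, z in mm, then the turn, a rotation vector about the world's x, y, z in rad. In form: [claw, tx, ty, tz, wx, wy, wz, claw, tx, ty, tz, wx, wy, wz, ...]. A call has exactly 10 rows; each row shifts and turns the pose as measured when the row begins; what a row does not reach is not made up. A row lasts 1/12 s, in which the tool goes at most 41.7 mm and 7.16 degrees, less where a joint would pass 70% of its speed; a pose out of reach is approached as far as the arm can. A call with a gripper value outside its range is refused whole. The fingers move at their own pace and stop on an object; "squeeze" is the grip in N (left out, the last holds). Time passes only in rows, so rows that do not move let the fingers close, or fill a call up. It gives the time, the measured TCP pose, the force and the opening at its end, in the units of the state.
- telemetry.observe(): the state, without advancing time (a new reading comes with each control period).
- optics.capture(name): name is "scene" or "top" or "wrist"; returns (picture, depth): 480x640x3 uint8, red, green, blue; 480x640 float32, m along the optical axis (not along the pixel's ray), 0 where there is no reading.
- optics.camera_info(name): a dict with "camera_matrix" (3x3 intrinsics, pixels), "k1" (the pictures are not rectified: a ray, as slopes to the right and down, at radius r is drawn at 1 + k1 r^2 times it, then the intrinsics apply), "world_to_cam" (4x4, takes a point from world to camera coordinates); the wrist camera has in their place "tool_from_camera" (4x4, takes a point from camera to tool coordinates, whose origin is the TCP and whose axes are the flange's). Camera axes: x right, y up, looking along -z (the intrinsics and any distortion apply to the point x, -y, -z); pixel columns grow to the right and rows downward; lengths in m; the calibration is good to about 2 mm. A picture is of the moment at which its call begins: read the wrist's pose just before it. camera_info takes no time and is no camera call.
- robot.close_job(): hands the job in, once; it reports no verdict.
Trained networks look in the newest picture that a camera, given by its name, has taken for a name from the list of things; names that differ only in an ending like _2 or _b are one class to them, and where a whole thing is asked for, a point or a joint stands for the part that bears it (a point fixed in the world has none). Each returns a list of dicts, best first, with "p" (0 to 1); they miss things now and then, are a little off and sometimes report something else, mostly with a low value. They report only what shows in the picture. A call takes as long as a camera call.
- nets.recognise(camera, thing): "at" ([x, y, z] in m, in world coordinates, good to about 4 mm: the middle of the surface that is visible of it).
- nets.silhouettes(camera, thing): "pixels" (480x640 bool, what is visible of it).
- nets.pinpoint(camera, thing): "at" ([x, y, z] in m, in world coordinates, good to about 4 mm: a listed point, or the origin of a listed thing).
The state is a dict: "t": time; "joint_pos": joint angles; "qvel": joint speeds; "tau": joint torques, N m; "position": TCP position; "tcp_rot": TCP orientation; "wrist_force": force on the tool from outside, world axes, zero at the start; "torque": the same for the moment, N m; "width": opening from 0.0 (shut) to 1.0 (fully open).
Only numpy, scipy, OpenCV 4.12 (cv2) and the standard library are available. Lean on these libraries where they do the work, as an engineer would, in place of code of your own. Each camera call takes 0.05 s, during which the arm holds its last target.

TASK

Get the slicer ready for me to load: turn its round black knob until the red pointer stands in the green band of the thickness scale (not the blue one) and let go of the knob, with the pusher still closed. Then take the pusher by its upright black handle, pull it back against its spring until its white line stands within the yellow band on the rail, and keep holding it there: it springs back if released, so finish while still holding it. Do not shift or knock over the loose things around the slicer.

Things in the scene. Friction and masses are not known exactly. Their poses are not given: they have to be found in the camera images.
- slicer: hand slicer, fixed to the worktop: white base board 270 x 190 mm (local x -150 to +120 mm), aluminium rails along local x at y = +-75 mm with tops at z = 45 mm, and at the back a grey housing (local x 45 to 118, y -93 to +93, top at z = 75 mm). Origin on the worktop; local +x points from the front (robot side) to the housing, +y to its left, z up
- knob (a joint): angle of the thickness knob in rad, range -3.6 to 3.6; grows clockwise seen from above. It stays where it is left (friction about 0.04 N m). Geared to the pointer: +1 rad moves the pointer +15 mm along the slicer's y (left seen from the robot)
- knob_grip (a point): point on the knob's vertical axis at the height to grip it, 27 mm above the housing's top. Knob: plain round, black, fluted, 42 mm across, from 6 to 38 mm above the housing's top, over a collar 48 mm across and 6 mm high; its axis 95 mm behind the slicer's origin. Can be gripped from above at any yaw
- pointer_tip (a point): tip of the small red pointer on the thickness scale, on top of the housing just in front of the knob; it slides along the slicer's y as the knob turns; it stands up 4 mm
- band_green_mid (a point): middle of the green band on the thickness scale (10 mm long along the slicer's y, axes as the slicer's). The pointer tip has to stand in it. It may be left or right of the pointer
- band_blue_mid (a point): middle of the blue band on the thickness scale, same size, another setting; not wanted
- pusher (a joint): how far the pusher is pulled out, in m: 0 closed, 0.10 end stop. Moves along the slicer's -x. A spring pulls it closed with 3 N at 0, rising 6 N per 100 mm; damped
- pusher_handle (a point): point to grip on the pusher's upright black handle, 18 mm below its top. The handle is 16 mm thick along the slicer's x, 50 mm wide along y, and stands from z = 60 to 120 mm above the worktop on a grey block 50 mm (x) by 126 mm (y). Closed, it is 75 mm in front of the housing
- pusher_line (a point): white index line on the pusher's right-hand edge (axes as the slicer's), beside the right-hand rail; moves with the pusher; 66 mm to the right of the handle's middle, same x
- load_mark (a point): middle of the yellow band clipped on the right-hand rail, 12 mm long along the slicer's x (axes as the slicer's). The white line has to stand alongside it, within its length; needs 40 to 75 mm of pull
- jam_jar: loose jam jar with a pale lid, 69 mm across, 99 mm high; origin at the centre of its underside
- tin_tomato: loose green food tin, 75 mm across, 110 mm high; origin at the centre of its underside
- mug: loose cream mug, 83 mm across (117 with its handle), 94 mm high; origin at the centre of its underside
- cocoa_tin: loose purple tin with lid, 77 mm across, 118 mm high; origin at the centre of its underside

How it is judged:
On the way, in this order (a step that is already met when the one before it is completed fails the run):
1. the red pointer stands in the green band, the knob let go, the pusher still closed (y of pointer_tip in the frame of band_green_mid between -0.005 and 0.005 m and value of joint pusher below 0.006 m and contact force between the fingers and knob below 0.3 N), for 0.3 s.
2. the pusher is drawn back by the fingers (value of joint pusher above 0.02 m and contact force between the fingers and pusher above 1.5 N), for 0.2 s.
At the end, for the whole second after the job is handed in: the fingers hold the pusher still (force over 1.5 N, speed under 10 mm/s) with its white line within 6 mm of the middle of the yellow band, and the red pointer is within 5 mm of the middle of the green band (y of pointer_tip in the frame of band_green_mid between -0.005 and 0.005 m and x of pusher_line in the frame of load_mark between -0.006 and 0.006 m and velocity of joint pusher between -0.01 and 0.01 m/s and contact force between the fingers and pusher above 1.5 N); the arm keeps its last pose, push and grip.
It fails at once if the jam jar is shifted by more than 30 mm or tipped (distance of jam_jar from where it was at the start of the episode above 0.03 m or angle between jam_jar's own z axis and vertical above 0.4 rad).
It fails at once if the food tin is shifted by more than 30 mm or tipped (distance of tin_tomato from where it was at the start of the episode above 0.03 m or angle between tin_tomato's own z axis and vertical above 0.4 rad).
It fails at once if the mug is shifted by more than 30 mm or tipped (distance of mug from where it was at the start of the episode above 0.03 m or angle between mug's own z axis and vertical above 0.4 rad).
It fails at once if the cocoa tin is shifted by more than 30 mm or tipped (distance of cocoa_tin from where it was at the start of the episode above 0.03 m or angle between cocoa_tin's own z axis and vertical above 0.4 rad).
It also fails if it takes over 54 s, if anything falls off the work surface, if the arm or the gripper's body presses on something with over 40 N, if the wrist force passes 120 N, or if a joint passes its speed limit or range.

## Working session

There is one attempt and no reset: what is moved stays moved. The work goes in short steps, Python scripts to look and compute and a tool call to move; the robot and the scene stay as the last step left them, time stands still between calls to the robot, and variables do not carry over. Pictures are saved under pics/ and viewed, and the job is handed in when it is done.

Besides the shell and the picture viewer there is one more tool, called after "Call:" as name(argument=value, ...), one argument or row to a line, values as JSON. carry_out: Moves the arm, as the interface text tells. Its arguments: {"type":"object","properties":{"series":{"type":"array","items":{"type":"number"}},"squeeze":{"type":"number"}},"required":["series"]}

```bash
mkdir -p pics; ls; cat > h.py <<'E'
import numpy as np, cv2
from rig import telemetry, optics, robot, nets
def save(name, fn):
    p,d=optics.capture(name); cv2.imwrite('pics/'+fn,p[:,:,::-1]); return p,d
E
python3 - <<'E'
from h import *
s=telemetry.observe(); print(s)
save('top','top0.png'); 
for t in ['knob_grip','pointer_tip','band_green_mid','band_blue_mid','pusher_handle','pusher_line','load_mark','slicer','jam_jar','tin_tomato','mug','cocoa_tin']:
    print(t,[(np.round(r['at'],4).tolist(),round(r['p'],2)) for r in nets.pinpoint('top',t)[:2]])
save('scene','scene0.png')
for t in ['knob_grip','pointer_tip','band_green_mid','band_blue_mid','pusher_handle','pusher_line','load_mark','slicer']:
    print(t,[(np.round(r['at'],4).tolist(),round(r['p'],2)) for r in nets.pinpoint('scene',t)[:2]])
print(telemetry.observe()['t'])
for c in ['top','scene','wrist']: print(c,optics.camera_info(c))
E
```

```text
pics
{'t': 0.0, 'joint_pos': array([ 1.06852836e+00,  3.07578555e-01,  1.50766443e+00, -1.74426712e-05,
        1.32840173e+00, -7.34717464e-02]), 'qvel': array([-0.00078877,  0.0009464 ,  0.00036533, -0.00263938, -0.00123368,
        0.00048624]), 'tau': array([-1.21527817e-03, -4.57525349e+01, -2.51924211e+01, -3.58581419e-04,
        1.34783806e-02, -1.61931933e-05]), 'position': array([0.23874956, 0.52232736, 0.23038124]), 'tcp_rot': array([-2.83184818e-04,  2.12757192e-01,  9.77104562e-01, -9.86213385e-04]), 'wrist_force': array([0.56783878, 0.06653972, 0.41418526]), 'torque': array([-0.03579234,  0.00215298, -0.00763489]), 'width': 1.0010322986647586}
knob_grip [([0.6815, -0.0203, 0.1038], 0.58)]
pointer_tip []
band_green_mid [([0.6412, -0.004, 0.0748], 0.56), ([0.602, 0.2961, 0.0041], 0.5)]
band_blue_mid [([0.6554, -0.0625, 0.0752], 0.53)]
pusher_handle [([0.5645, -0.0531, 0.0989], 0.96)]
pusher_line [([0.5819, -0.1156, 0.0588], 0.64)]
load_mark [([0.5254, -0.1415, 0.0448], 0.48)]
slicer [([0.5877, -0.0478, -0.0023], 0.96), ([0.4467, 0.3374, 0.003], 0.21)]
jam_jar [([0.4488, 0
[... 1306 characters left out ...]
99363],
       [-0.71711391, -0.56134349,  0.41308732, -0.77725941],
       [ 0.        ,  0.        ,  0.        ,  1.        ]])}
wrist {'camera_matrix': array([[335.74123897,   0.        , 326.33810137],
       [  0.        , 335.74123897, 245.58229059],
       [  0.        ,   0.        ,   1.        ]]), 'k1': -0.05771865652334656, 'tool_from_camera': array([[ 2.32914145e-04,  9.45497058e-01,  3.25630555e-01,
         8.47932120e-02],
       [ 9.99999968e-01, -1.86573127e-04, -1.73539598e-04,
         1.99016428e-03],
       [-1.03327268e-04,  3.25630585e-01, -9.45497071e-01,
        -1.41662359e-01],
       [ 0.00000000e+00,  0.00000000e+00,  0.00000000e+00,
         1.00000000e+00]])}
```

View pics/top0.png

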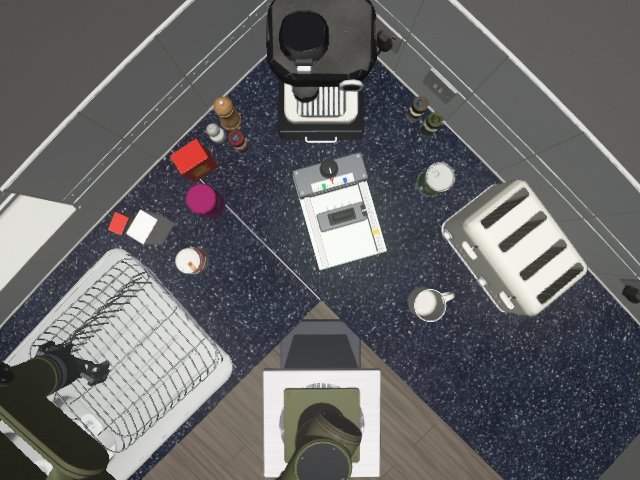

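View pics/scene0.png

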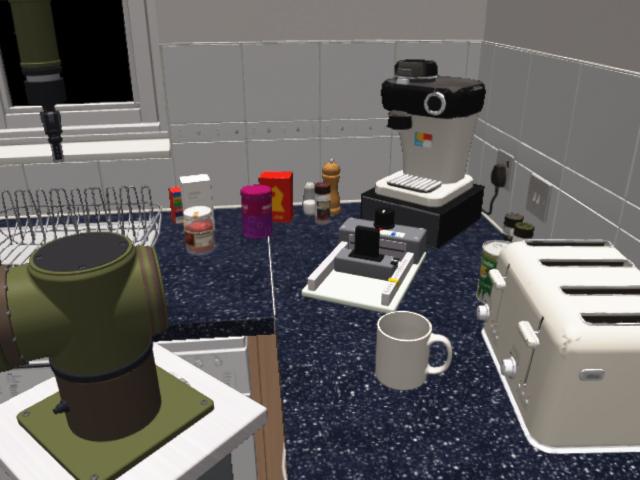

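```bash
python3 - <<'E'
import cv2
p=cv2.imread('pics/top0.png')
cv2.imwrite('pics/top0c.png',cv2.resize(p[130:290,250:450],None,fx=4,fy=4,interpolation=cv2.INTER_CUBIC)[:600])
E
```

```text
(no output)
```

View pics/top0c.png

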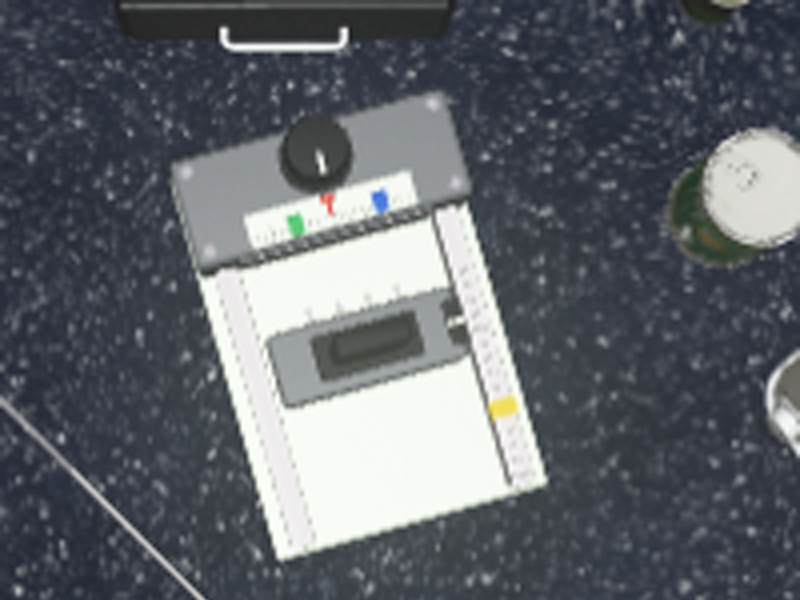

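```bash
cat >> h.py <<'E'
def pix2w(cam,u,v,z):
    i=optics.camera_info(cam);K=np.array(i['camera_matrix']);k1=i['k1']
    a=np.array([(u-K[0,2])/K[0,0],(v-K[1,2])/K[1,1]]); b=a.copy()
    for _ in range(20): b=a/(1+k1*(b@b))
    if cam=='wrist':
        T=i['tool_from_camera']
        s=telemetry.observe(); from scipy.spatial.transform import Rotation as R
        q=s['tcp_rot']; W=np.eye(4); W[:3,:3]=R.from_quat([q[1],q[2],q[3],q[0]]).as_matrix(); W[:3,3]=s['position']
        C=W@np.array(T)
    else: C=np.linalg.inv(np.array(i['world_to_cam']))
    d=C[:3,:3]@np.array([b[0],-b[1],-1]); o=C[:3,3]
    return o+d*(z-o[2])/d[2]
E
python3 - <<'E'
from h import *
f=lambda u,v,z:pix2w('top',u/4+250-.375,v/4+130-.375,z)
P={k:f(*a) for k,a in dict(knob=(317,150,.113),pointer=(328,203,.079),green=(296,225,.075),blue=(381,200,.075),handle=(377,338,.12),line=(457,322,.06),yellow=(503,407,.045),bl=(281,560,.006),br=(547,484,.006),hl=(204,273,.075),hr=(470,198,.075),hbl=(173,161,.075),hbr=(442,92,.075)).items()}
for k,v in P.items(): print(k,np.round(v,4))
yaw=[]
for a,b in [('br','bl'),('hr','hl'),('hbr','hbl'),('blue','green')]:
    d=P[b]-P[a]; print(a,b,np.degrees(np.arctan2(-d[0],d[1])),np.linalg.norm(d))
for a,b in [('hl','hbl'),('hr','hbr'),('handle','knob')]:
    d=P[b]-P[a]; print(a,b,np.degrees(np.arctan2(d[1],d[0])),np.linalg.norm(d))
p,d=optics.capture('top')
# height map
i=optics.camera_info('top');K=i['camera_matrix'];C=np.linalg.inv(i['world_to_cam'])
vv,uu=np.mgrid[0:480:8,240:420:12]
for v in range(20,180,8):
    row=[]
    for u in range(270,390,12):
        dd=d[v,u]; c=C@np.array([(u-K[0,2])/K[0,0]*dd,-(v-K[1,2])/K[1,1]*dd,-dd,1]); row.append('%.2f/%.2f'%(c[0],c[2]))
    print(v,' '.join(row))
E
```

```text
knob [ 0.6806 -0.0194  0.113 ]
pointer [ 0.6527 -0.0271  0.079 ]
green [ 0.6392 -0.0066  0.075 ]
blue [ 0.6552 -0.0613  0.075 ]
handle [ 0.5624 -0.0555  0.12  ]
line [ 0.5778 -0.111   0.06  ]
yellow [ 0.5232 -0.1423  0.045 ]
bl [0.4224 0.0036 0.006 ]
br [ 0.4728 -0.1767  0.006 ]
hl [0.6084 0.0525 0.075 ]
hr [ 0.6565 -0.1186  0.075 ]
hbl [0.6809 0.0723 0.075 ]
hbr [ 0.7255 -0.1012  0.075 ]
br bl 15.637595147470833 0.1871875552702655
hr hl 15.700555767949211 0.1776850130453591
hbr hbl 14.431979940991287 0.1791628225441569
blue green 16.371322532645618 0.0569898719731797
hl hbl 15.309423871702418 0.07515233452768176
hr hbr 14.133875837256406 0.07121071454199257
handle knob 17.03488391859398 0.12375404867026198
20 0.92/0.37 0.90/0.40 0.90/0.41 0.90/0.41 0.90/0.41 0.92/0.37 0.92/0.37 0.92/0.37 0.92/0.37 1.01/0.19
28 0.91/0.36 0.89/0.41 0.88/0.41 0.88/0.41 0.88/0.41 0.90/0.37 0.90/0.37 0.91/0.37 0.91/0.37 1.01/0.16
36 0.89/0.36 0.87/0.41 0.87/0.41 0.87/0.41 0.87/0.41 0.89/0.36 0.89/0.37 0.89/0.37 0.89/0.37 0.99/0.16
44 0.88/0.36 0.86/0.41 0.85/0.41 0.85/0.41 0.85/0.41 0.87/0.37 0.87/0.37 0
[... 1026 characters left out ...]
79/0.10 0.79/0.10 0.79/0.10 0.82/0.00 0.82/0.00
132 0.80/-0.00 0.78/0.08 0.78/0.08 0.78/0.09 0.77/0.09 0.78/0.08 0.78/0.09 0.78/0.09 0.80/0.00 0.80/-0.00
140 0.78/0.00 0.78/0.00 0.78/0.00 0.76/0.05 0.78/-0.00 0.78/-0.00 0.78/0.00 0.78/-0.00 0.78/0.00 0.78/-0.01
148 0.75/-0.00 0.75/-0.00 0.75/0.00 0.75/-0.00 0.75/-0.00 0.75/-0.00 0.75/-0.00 0.75/0.00 0.75/-0.00 0.75/-0.00
156 0.73/-0.00 0.73/-0.00 0.73/-0.00 0.73/0.00 0.73/-0.00 0.73/-0.00 0.73/-0.00 0.72/0.07 0.73/-0.00 0.73/-0.00
164 0.71/-0.00 0.71/-0.00 0.71/0.00 0.71/-0.00 0.70/0.07 0.69/0.11 0.70/0.07 0.70/0.07 0.71/0.00 0.71/-0.00
172 0.69/-0.00 0.69/-0.00 0.68/0.07 0.67/0.08 0.67/0.07 0.67/0.11 0.68/0.07 0.67/0.07 0.67/0.08 0.69/-0.00
```

Call:
carry_out(
  series=[1,24,-31,0,0,0,0.07,1,24,-31,0,0,0,0.07,1,24,-31,0,0,0,0.07,1,24,-31,0,0,0,0.07,1,24,-31,0,0,0,0.07,1,24,-31,0,0,0,0.07,1,24,-31,0,0,0,0.07,1,24,-31,0,0,0,0.07,1,24,-31,0,0,0,0.07,1,24,-31,0,0,0,0.07],
  squeeze=40,
)

```text
t: 1.98
position: [0.482, 0.2077, 0.2325]
tcp_rot: [-0.0, -0.159, 0.987, 0.003]
wrist_force: [-0.1, -0.5, -0.2]
width: 0.998
```

Call:
carry_out(
  series=[1,25,-28,0,0,0,0,1,25,-28,0,0,0,0,1,25,-28,0,0,0,0,1,25,-28,0,0,0,0,1,25,-28,0,0,0,0,1,25,-28,0,0,0,-0.02,1,25,-28,0,0,0,-0.02,1,20,-25,0,0,0,0,1,0,0,0,0,0,0,1,0,0,0,0,0,0],
)

```text
t: 2.82
position: [0.6904, -0.0363, 0.2319]
tcp_rot: [0.002, -0.135, 0.991, 0.002]
wrist_force: [-1.0, 0.2, -0.7]
width: 0.998
```

```bash
python3 - <<'E'
from h import *
s=telemetry.observe(); print(s['position'],s['tcp_rot'],s['joint_pos'])
p,d=save('wrist','w1.png')
for t in ['knob_grip','pointer_tip','band_green_mid','band_blue_mid','pusher_handle','pusher_line','load_mark']:
    print(t,[(np.round(r['at'],4).tolist(),round(r['p'],2)) for r in nets.pinpoint('wrist',t)[:2]])
E
```

```text
[ 0.69042885 -0.03625377  0.23192522] [ 0.00233393 -0.13521409  0.9908118   0.00191937] [-0.1161617   0.46749556  1.24316656  0.00493129  1.42736793 -1.95891451]
knob_grip [([0.6857, -0.0219, 0.102], 0.62)]
pointer_tip [([0.6426, -0.0256, 0.0766], 0.39)]
band_green_mid [([0.6408, -0.006, 0.0778], 0.65)]
band_blue_mid [([0.6592, -0.3019, -0.0017], 0.65), ([0.6569, -0.0627, 0.0762], 0.53)]
pusher_handle [([0.5638, -0.0535, 0.1052], 0.82)]
pusher_line [([0.5778, -0.1177, 0.0566], 0.8)]
load_mark [([0.5194, -0.1475, 0.0431], 0.77)]
```

View pics/w1.png

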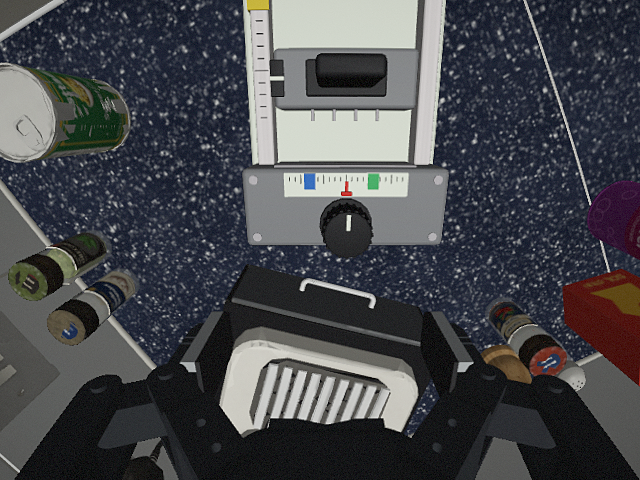

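```bash
python3 - <<'E'
from h import *
import cv2
p=cv2.imread('pics/w1.png'); cv2.imwrite('pics/w1c.png',cv2.resize(p[140:290,230:460],None,fx=3.4,fy=3.4,interpolation=cv2.INTER_CUBIC))
f=lambda u,v,z:pix2w('wrist',u,v,z)
P={k:f(*a) for k,a in dict(knob=(347,232,.113),pointer=(347,184,.079),pb=(347,194,.076),green=(374,181,.075),blue=(310,181,.075),hfl=(448,170,.075),hfr=(245,167,.075),hbl=(441,244,.075),hbr=(247,244,.075),handle=(351,70,.12)).items()}
for k,v in P.items(): print(k,np.round(v,4))
c,s=np.cos(np.radians(15.5)),np.sin(np.radians(15.5))
for k,v in P.items():
    d=v-P['hbl']; print(k,np.round([c*d[0]+s*d[1],-s*d[0]+c*d[1]],4))
E
```

```text
knob [ 0.68   -0.0161  0.113 ]
pointer [ 0.6472 -0.0239  0.079 ]
pb [ 0.6562 -0.021   0.076 ]
green [ 0.6386 -0.0012  0.075 ]
blue [ 0.6541 -0.0558  0.075 ]
hfl [0.6112 0.059  0.075 ]
hfr [ 0.6576 -0.114   0.075 ]
hbl [0.6775 0.0791 0.075 ]
hbr [ 0.7275 -0.098   0.075 ]
handle [ 0.5656 -0.0483  0.12  ]
knob [-0.0231 -0.0924]
pointer [-0.0567 -0.0911]
pb [-0.0473 -0.0907]
green [-0.0589 -0.0669]
blue [-0.0586 -0.1238]
hfl [-0.0693 -0.0016]
hfr [-0.0708 -0.1807]
hbl [0. 0.]
hbr [ 0.0008 -0.184 ]
handle [-0.1418 -0.0928]
```

View pics/w1c.png

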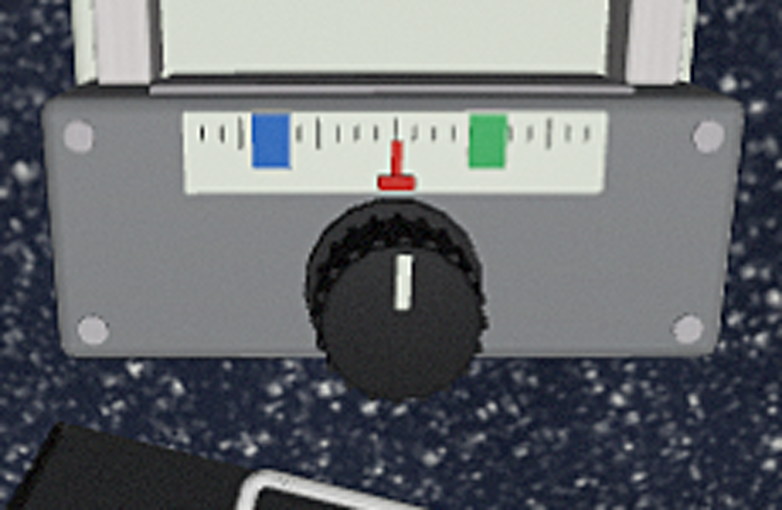

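Call:
carry_out(
  series=[1,-3,5,-5,0,0,0,1,-2,4,-10,0,0,0,1,-2,4,-15,0,0,0,1,-2,3,-15,0,0,0,1,0,1,-15,0,0,0,1,0,0,-15,0,0,0,1,0,0,-10,0,0,0,1,0,0,-5,0,0,0,1,0,0,0,0,0,0,1,0,0,0,0,0,0],
)

```text
t: 4.05
position: [0.6743, -0.0077, 0.1369]
tcp_rot: [0.002, -0.141, 0.99, 0.003]
wrist_force: [0.6, 0.9, 0.2]
width: 0.999
```

```bash
python3 - <<'E'
from h import *
s=telemetry.observe(); print(s['position'],s['tcp_rot'],s['joint_pos'],s['wrist_force'])
p,d=save('wrist','w2.png')
for t in ['knob_grip','pointer_tip','band_green_mid']:
    print(t,[(np.round(r['at'],4).tolist(),round(r['p'],2)) for r in nets.pinpoint('wrist',t)[:2]])
E
```

```text
[ 0.6743104  -0.00766027  0.13686044] [ 0.00234808 -0.1405832   0.99006282  0.00254266] [-0.07727847  0.51528369  1.4091103   0.0063845   1.21372209 -1.93239858] [0.55126503 0.85987983 0.21960231]
knob_grip [([0.6841, -0.0218, 0.1037], 0.79), ([0.5637, -0.0524, 0.1052], 0.25)]
pointer_tip [([0.6443, -0.0274, 0.077], 0.67)]
band_green_mid [([0.6389, -0.005, 0.0761], 0.62)]
```

View pics/w2.png

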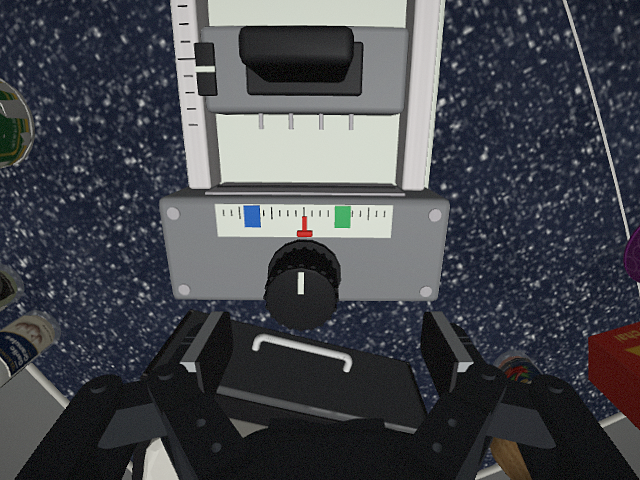

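```bash
python3 - <<'E'
from h import *
f=lambda u,v,z:pix2w('wrist',u,v,z)
P={k:f(*a) for k,a in dict(knob=(302,299,.113),pointer=(304,220,.079),green=(342,217,.075),blue=(252,216,.075),hbl=(437,300,.075),hbr=(175,298,.075)).items()}
for k,v in P.items(): print(k,np.round(v,4))
c,s=np.cos(np.radians(15.5)),np.sin(np.radians(15.5))
for k,v in P.items():
    d=v-P['hbl']; print(k,np.round([c*d[0]+s*d[1],-s*d[0]+c*d[1]],4))
d=P['hbl']-P['hbr'];print(np.degrees(np.arctan2(-d[0],d[1])))
print(telemetry.observe()['position'])
E
```

```text
knob [ 0.6842 -0.0173  0.113 ]
pointer [ 0.6494 -0.0275  0.079 ]
green [ 0.642  -0.0051  0.075 ]
blue [ 0.657  -0.0595  0.075 ]
hbl [0.68   0.0753 0.075 ]
hbr [ 0.7289 -0.0991  0.075 ]
knob [-0.0208 -0.0903]
pointer [-0.057  -0.0909]
green [-0.0581 -0.0673]
blue [-0.0582 -0.1237]
hbl [0. 0.]
hbr [ 0.0005 -0.1811]
15.64524329713584
[ 0.67538018 -0.00805755  0.13816612]
```

Call:
carry_out(
  series=[1,2,-3,0,0,0,0,1,2,-3,0,0,0,0,1,1,-1,0,0,0,0,1,0,0,0,0,0,0,1,0,0,0,0,0,0,1,0,0,-8,0,0,0,1,0,0,-8,0,0,0,1,0,0,-5,0,0,0,1,0,0,0,0,0,0,1,0,0,0,0,0,0],
)

```text
t: 5.08
position: [0.6826, -0.0169, 0.1175]
tcp_rot: [0.006, -0.14, 0.99, 0.002]
wrist_force: [0.2, 1.1, -0.5]
width: 0.996
```

Call:
carry_out(
  series=[1,0,-1,-4,-0.006,0.01,0,1,0,0,-7,0,0,0,1,0,0,-7,0,0,0,1,0,0,-6,0,0,0,1,0,0,-4,0,0,0,1,0,0,0,0,0,0,1,0,0,0,0,0,0,0.6,0,0,0,0,0,0,0.6,0,0,0,0,0,0,0.6,0,0,0,0,0,0],
)

```text
t: 5.92
position: [0.6821, -0.0176, 0.0853]
tcp_rot: [-0.001, -0.14, 0.99, -0.001]
wrist_force: [0.3, 0.6, 0.0]
width: 0.614
```

```bash
python3 - <<'E'
from h import *
s=telemetry.observe(); print(s['position'],s['tcp_rot'],s['joint_pos'],s['wrist_force'],s['width'])
p,d=save('wrist','w3.png')
E
```

```text
[ 0.68207986 -0.01758906  0.0852768 ] [-7.95256965e-04 -1.39996888e-01  9.90151403e-01 -6.61932257e-04] [-8.67718628e-02  5.76432333e-01  1.43895019e+00 -1.82452759e-03
  1.12746216e+00 -1.93770121e+00] [2.80841963e-01 6.02645202e-01 7.35362376e-05] 0.6136893359286155
```

View pics/w3.png

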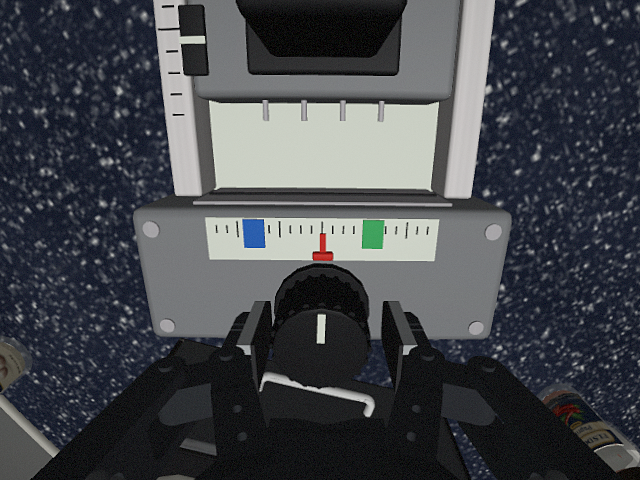

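```bash
python3 - <<'E'
from h import *
print(pix2w('wrist',321,340,.113),pix2w('wrist',321,339,.113))
for a in [(322,240,.079),(373,234,.075),(254,234,.075)]: print(pix2w('wrist',*a))
E
```

```text
[ 0.67827988 -0.0187117   0.113     ] [ 0.67782607 -0.01884001  0.113     ]
[ 0.64849004 -0.02724685  0.079     ]
[ 0.64015658 -0.00455023  0.075     ]
[ 0.65584328 -0.05879381  0.075     ]
```

Call:
carry_out(
  series=[0.3,-1,0,0,0,0,0,0.3,0,0,0,0,0,0,0.3,0,0,0,0,0,0,0.3,0,0,0,0,0,0,0.3,0,0,0,0,0,0,0.3,0,0,0,0,0,0,0.3,0,0,0,0,0,0,0.3,0,0,0,0,0,0,0.3,0,0,0,0,0,0,0.3,0,0,0,0,0,0],
  squeeze=30,
)

```text
t: 6.8
position: [0.6827, -0.02, 0.0866]
tcp_rot: [0.001, -0.14, 0.99, -0.003]
wrist_force: [0.6, -1.5, -0.8]
width: 0.458
```

Call:
carry_out(
  series=[0.3,0,0,0,0,0,-0.05,0.3,0,0,0,0,0,-0.1,0.3,0,0,0,0,0,-0.1,0.3,0,0,0,0,0,-0.1,0.3,0,0,0,0,0,-0.1,0.3,0,0,0,0,0,-0.1,0.3,0,0,0,0,0,-0.1,0.3,0,0,0,0,0,-0.1,0.3,0,0,0,0,0,-0.05,0.3,0,0,0,0,0,0],
)

```text
t: 7.63
position: [0.6828, -0.0193, 0.0866]
tcp_rot: [0.0, 0.275, 0.961, -0.003]
wrist_force: [0.7, -2.0, -1.2]
width: 0.456
```

```bash
python3 - <<'E'
from h import *
s=telemetry.observe(); print(s['position'],s['tcp_rot'],s['joint_pos'],s['wrist_force'],s['width'])
p,d=save('wrist','w4.png')
p,d=save('top','t4.png')
cv2.imwrite('pics/t4c.png',cv2.resize(p[130:290,250:450,::-1],None,fx=3.7,fy=3.7,interpolation=cv2.INTER_CUBIC))
E
```

```text
[ 0.68283177 -0.01931335  0.08657704] [ 1.63359691e-04  2.75360923e-01  9.61337219e-01 -2.66225686e-03] [-0.08721339  0.57593636  1.436045   -0.00584736  1.13031191 -1.0975824 ] [ 0.68311597 -2.04980615 -1.2247038 ] 0.45638703222043475
```

View pics/w4.png

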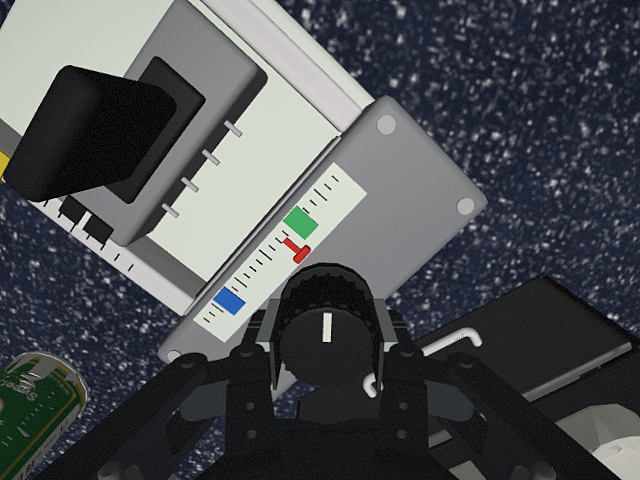

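View pics/t4c.png

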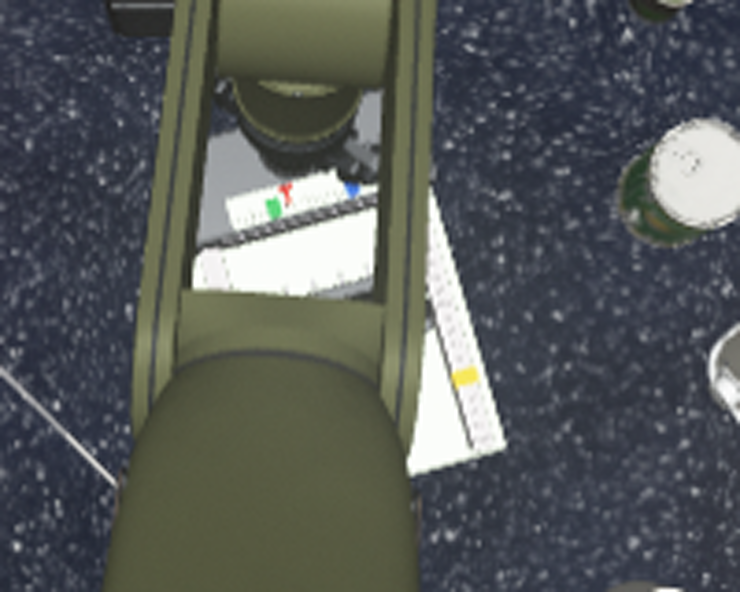

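Call:
carry_out(
  series=[0.3,0,0,0,0,0,-0.1,0.3,0,0,0,0,0,-0.1,0.3,0,0,0,0,0,-0.1,0.3,0,0,0,0,0,-0.1,0.3,0,0,0,0,0,-0.1,0.3,0,0,0,0,0,-0.1,0.3,0,0,0,0,0,-0.06,0.3,0,0,0,0,0,-0.03,0.3,0,0,0,0,0,0,0.3,0,0,0,0,0,0],
)

```text
t: 8.57
position: [0.6834, -0.019, 0.0866]
tcp_rot: [0.0, 0.59, 0.808, -0.002]
wrist_force: [-0.4, -0.4, -0.2]
width: 0.454
```

```bash
python3 - <<'E'
from h import *
s=telemetry.observe(); print(s['position'],s['tcp_rot'],s['joint_pos'],s['wrist_force'],s['width'])
p,d=save('wrist','w5.png')
E
```

```text
[ 0.68335528 -0.01897976  0.08657443] [ 7.39020407e-05  5.89594542e-01  8.07695985e-01 -2.33796990e-03] [-0.08731776  0.57722916  1.43337681 -0.00450337  1.13328112 -0.39508386] [-0.4109927  -0.35687919 -0.23672183] 0.45415389974949616
```

View pics/w5.png

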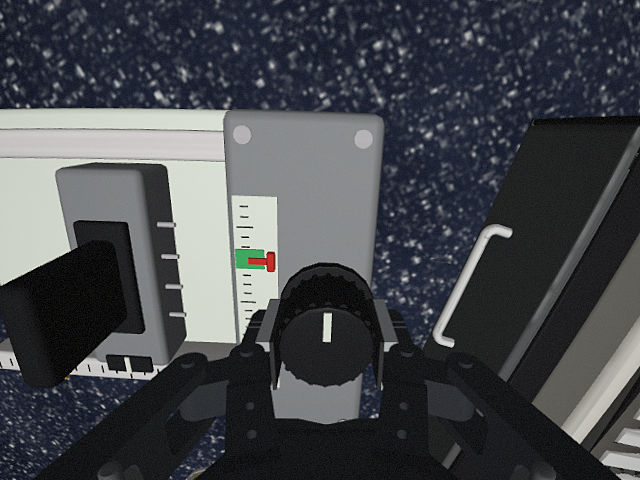

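Call:
carry_out(
  series=[0.8,0,0,0,0,0,0,0.8,0,0,0,0,0,0,0.8,0,0,0,0,0,0,0.8,0,0,10,0,0,0,0.8,0,0,20,0,0,0,0.8,0,0,20,0,0,0,0.8,0,0,20,0,0,0,0.8,-5,-2,15,0,0,0,0.8,-10,-3,5,0,0,0,0.8,0,0,0,0,0,0],
)

```text
t: 9.45
position: [0.6662, -0.0224, 0.1833]
tcp_rot: [-0.001, 0.587, 0.809, -0.002]
wrist_force: [-0.3, 0.6, -0.3]
width: 0.8
```

```bash
python3 - <<'E'
from h import *
s=telemetry.observe(); print(s['position'],s['tcp_rot'],s['joint_pos'],s['wrist_force'],s['width'])
p,d=save('wrist','w6.png')
for t in ['pointer_tip','band_green_mid','pusher_handle','pusher_line','load_mark']:
    print(t,[(np.round(r['at'],4).tolist(),round(r['p'],2)) for r in nets.pinpoint('wrist',t)[:2]])
E
```

```text
[ 0.66624409 -0.02237529  0.18333752] [-0.00125426  0.58711511  0.80949953 -0.00218751] [-0.09552467  0.47063226  1.36350833 -0.00258421  1.31183391 -0.41066827] [-0.34113039  0.57281802 -0.32975506] 0.8002355294980795
pointer_tip [([0.6376, -0.0046, 0.0744], 0.48)]
band_green_mid [([0.6393, -0.0082, 0.0771], 0.61)]
pusher_handle [([0.5664, -0.0524, 0.1059], 0.86)]
pusher_line [([0.5805, -0.1192, 0.0579], 0.61)]
load_mark [([0.521, -0.1437, 0.0435], 0.57)]
```

View pics/w6.png

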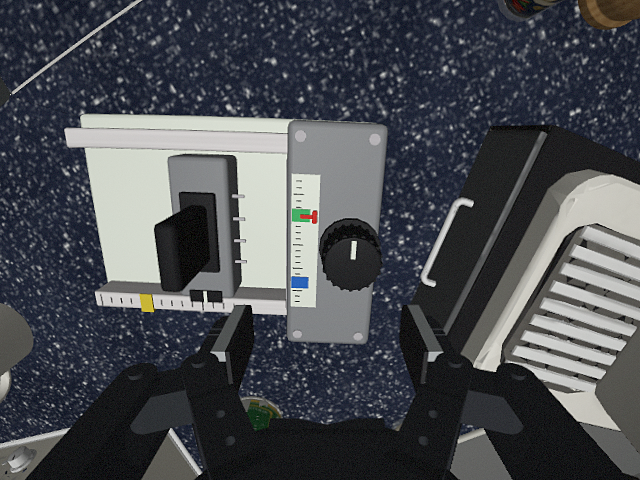

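Call:
carry_out(
  series=[0.8,-10,-3,0,0,0,-0.02,0.8,-15,-4,0,0,0,-0.02,0.8,-18,-5,0,0,0,0,0.8,-18,-5,0,0,0,0,0.8,-15,-4,0,0,0,0,0.8,-10,-3,0,0,0,0,0.8,-5,-2,-5,0,0,0,0.8,0,0,-10,0,0,0,0.8,0,0,0,0,0,0,0.8,0,0,0,0,0,0],
)

```text
t: 10.58
position: [0.5643, -0.0486, 0.1544]
tcp_rot: [-0.01, 0.607, 0.795, -0.007]
wrist_force: [-0.1, 0.5, -0.1]
width: 0.801
```

```bash
python3 - <<'E'
from h import *
s=telemetry.observe(); print(s['position'],s['tcp_rot'],s['joint_pos'],s['wrist_force'],s['width'])
p,d=save('wrist','w7.png')
for t in ['pusher_handle','pusher_line','load_mark']:
    print(t,[(np.round(r['at'],4).tolist(),round(r['p'],2)) for r in nets.pinpoint('wrist',t)[:2]])
E
```

```text
[ 0.56425146 -0.04855376  0.1543651 ] [-0.00999931  0.60651721  0.79497618 -0.00705463] [-0.15847749  0.375241    1.61163093 -0.00320047  1.17901858 -0.42455608] [-0.06569876  0.49490499 -0.11778908] 0.8007342991281872
pusher_handle []
pusher_line [([0.5795, -0.1179, 0.0587], 0.75)]
load_mark [([0.5194, -0.1445, 0.0462], 0.62)]
```

View pics/w7.png

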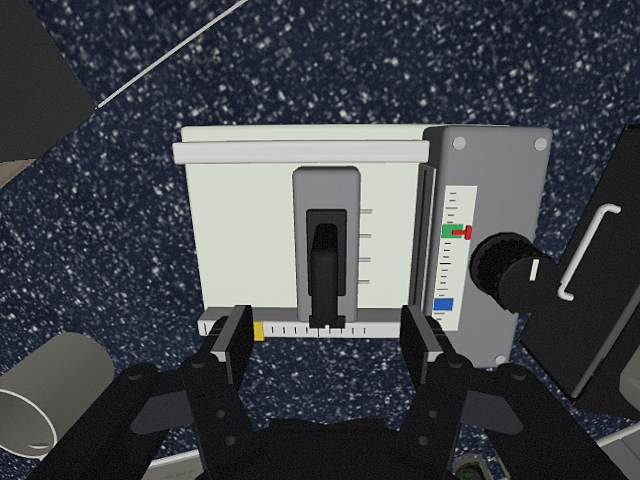

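Call:
carry_out(
  series=[0.8,0,-2,-5,0,-0.012,0,0.8,0,0,-10,0,-0.012,0,0.8,0,0,-12,0,0,0,0.8,0,0,-12,0,0,0,0.8,0,0,-12,0,0,0,0.8,0,0,-9,0,0,0,0.8,0,0,-4,0,0,0,0.8,0,0,0,0,0,0,0.8,0,0,0,0,0,0,0.8,0,0,0,0,0,0],
)

```text
t: 11.62
position: [0.5736, -0.0501, 0.0919]
tcp_rot: [0.006, 0.605, 0.796, 0.004]
wrist_force: [0.2, 0.5, 0.8]
width: 0.803
```

```bash
python3 - <<'E'
from h import *
s=telemetry.observe(); print(s['position'],s['tcp_rot'],s['joint_pos'],s['wrist_force'],s['width'])
p,d=save('wrist','w8.png')
E
```

```text
[ 0.57356983 -0.05010556  0.09186894] [0.00585709 0.60542692 0.79586992 0.00387566] [-1.61363918e-01  4.38796975e-01  1.69406310e+00  1.59879779e-03
  9.94750652e-01 -4.32379929e-01] [0.22780474 0.46150319 0.77346976] 0.8025818678077533
```

View pics/w8.png

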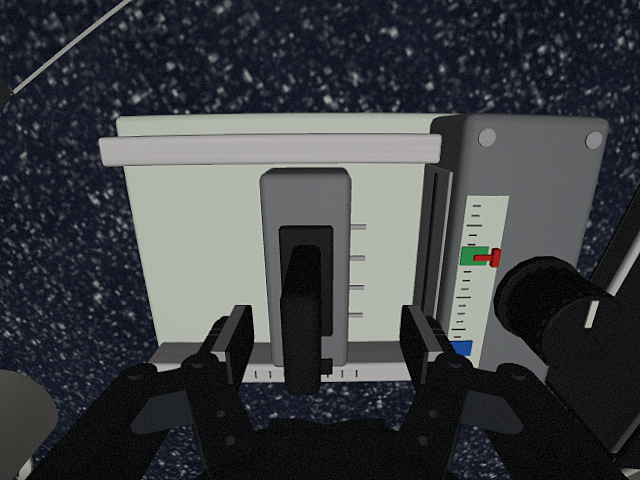

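Call:
carry_out(
  series=[0.8,-5,-1,-3,0,0.008,0,0.8,-4,-1,-3,0,0,0,0.8,0,0,0,0,0,0,0.8,0,0,0,0,0,0,0.5,0,0,0,0,0,0,0.5,0,0,0,0,0,0,0.4,0,0,0,0,0,0,0.4,0,0,0,0,0,0,0.4,0,0,0,0,0,0,0.4,0,0,0,0,0,0],
  squeeze=40,
)

```text
t: 12.5
position: [0.5651, -0.0527, 0.0878]
tcp_rot: [0.004, 0.606, 0.796, 0.002]
wrist_force: [-1.2, -0.1, -0.1]
width: 0.399
```

```bash
python3 - <<'E'
from h import *
s=telemetry.observe(); print(s['position'],s['tcp_rot'],s['wrist_force'],s['width'])
p,d=save('wrist','w9.png')
E
```

```text
[ 0.56507782 -0.0527163   0.08778341] [0.00446465 0.60551666 0.79581676 0.00230783] [-1.22571532 -0.11802961 -0.10669552] 0.39877920399355393
```

View pics/w9.png

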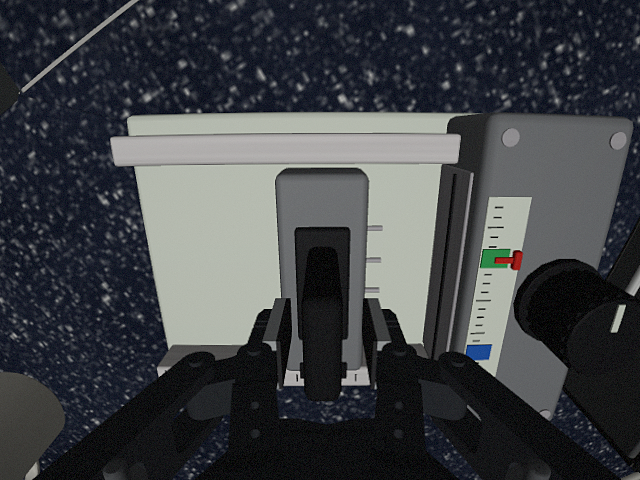

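Well centred on the handle. Closing.

Call:
carry_out(
  series=[0.2,0,0,-1,0,0,0,0.1,0,0,0,0,0,0,0.05,0,0,0,0,0,0,0.05,0,0,0,0,0,0,0.05,0,0,0,0,0,0,0.05,0,0,0,0,0,0,0.05,0,0,0,0,0,0,0.05,0,0,0,0,0,0,0.05,0,0,0,0,0,0,0.05,0,0,0,0,0,0],
  squeeze=40,
)

```text
t: 13.38
position: [0.5633, -0.0532, 0.0868]
tcp_rot: [0.003, 0.605, 0.796, 0.001]
wrist_force: [-0.2, 0.3, 1.6]
width: 0.182
```

```bash
python3 - <<'E'
from h import *
s=telemetry.observe(); print(s['position'],s['tcp_rot'],s['wrist_force'],s['width'])
f=lambda u,v,z:pix2w('wrist',u,v,z)
p,d=save('top','t10.png')
cv2.imwrite('pics/t10c.png',cv2.resize(p[130:290,250:450,::-1],None,fx=3.7,fy=3.7,interpolation=cv2.INTER_CUBIC))
p,d=save('scene','s10.png')
cv2.imwrite('pics/s10c.png',cv2.resize(p[180:320,280:480,::-1],None,fx=4,fy=4,interpolation=cv2.INTER_CUBIC))
E
```

```text
[ 0.56327552 -0.05323386  0.08684217] [3.30383289e-03 6.04861105e-01 7.96323916e-01 5.90822947e-04] [-0.18429061  0.27835555  1.56373414] 0.1820829758254125
```

View pics/t10c.png

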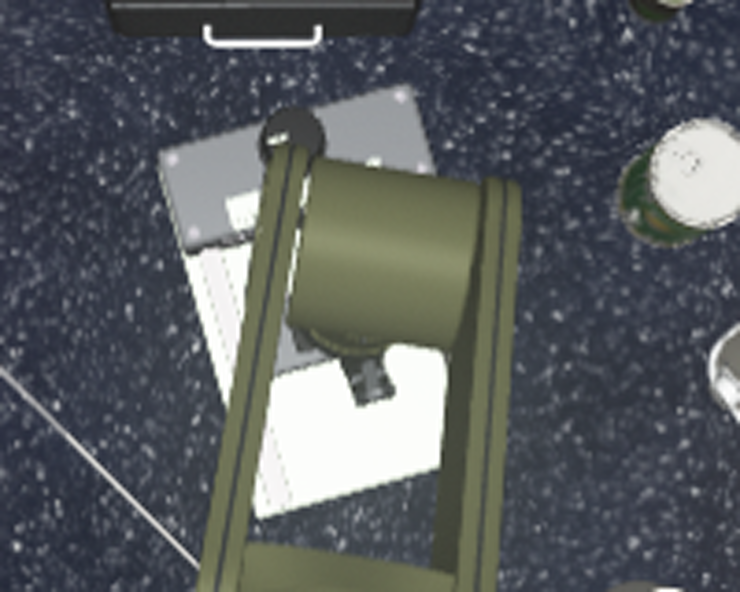

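View pics/s10c.png

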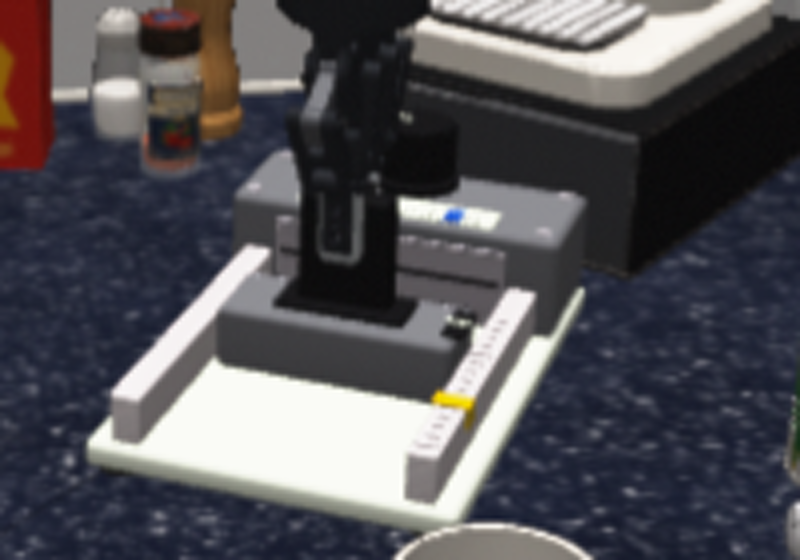

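Call:
carry_out(
  series=[0.05,-3,-0.8,0,0,0,0,0.05,-6,-1.7,0,0,0,0,0.05,-7,-1.9,0,0,0,0,0.05,-7,-1.9,0,0,0,0,0.05,-7,-1.9,0,0,0,0,0.05,-7,-1.9,0,0,0,0,0.05,-6,-1.7,0,0,0,0,0.05,-3,-0.8,0,0,0,0,0.05,0,0,0,0,0,0,0.05,0,0,0,0,0,0],
  squeeze=50,
)

```text
t: 14.32
position: [0.5203, -0.0653, 0.0869]
tcp_rot: [0.008, 0.605, 0.796, 0.006]
wrist_force: [6.1, 2.1, -1.7]
width: 0.18
```

```bash
python3 - <<'E'
from h import *
s=telemetry.observe(); print(s['position'],s['tcp_rot'],s['wrist_force'],s['width'])
d=s['position']-np.array([.5633,-.0532,.0868]); print('pull',-(d[0]*.9636+d[1]*.2672), -.2672*d[0]+.9636*d[1])
p,d=save('scene','s11.png')
cv2.imwrite('pics/s11c.png',cv2.resize(p[200:320,320:480,::-1],None,fx=5,fy=5,interpolation=cv2.INTER_CUBIC))
for t in ['pusher_line','load_mark']:
    print(t,[(np.round(r['at'],4).tolist(),round(r['p'],2)) for r in nets.pinpoint('scene',t)[:2]])
E
```

```text
[ 0.52032165 -0.06527295  0.08693696] [0.00804491 0.60516351 0.79603982 0.00574571] [ 6.06840368  2.10257549 -1.67761498] 0.180170708593704
pull 0.0446398294370365 -0.00014967713649584324
pusher_line [([0.5353, -0.13, 0.0552], 0.66)]
load_mark [([0.5268, -0.1374, 0.0508], 0.55)]
```

View pics/s11c.png

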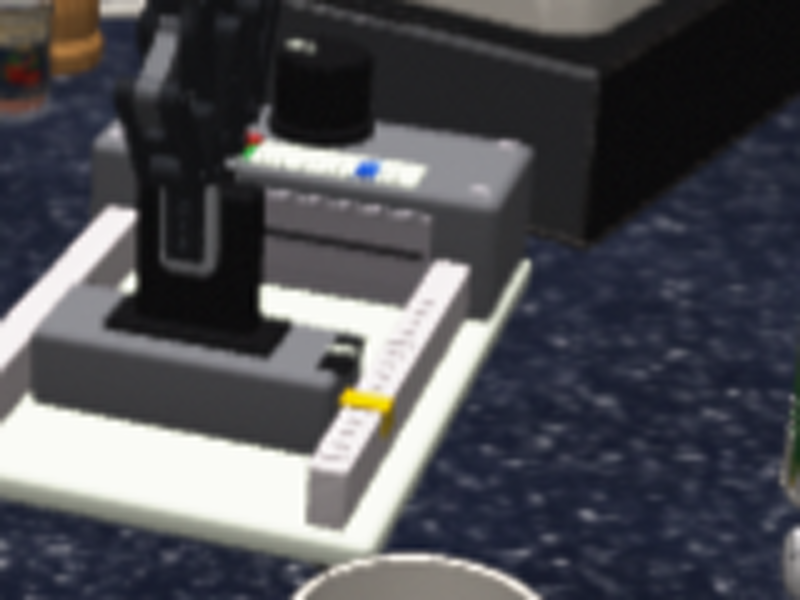

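```bash
python3 - <<'E'
from h import *
e=np.array([.9636,.2672])
Y=pix2w('scene',367/5+320-.4,400/5+200-.4,.045)
for z in (.05,.056,.06):
    L=pix2w('scene',346/5+320-.4,347/5+200-.4,z); print(z,L,(L-Y)[:2]@e)
print(Y)
# from top initial
Yt=pix2w('top',503/4+250-.375,407/4+130-.375,.045)
for z in (.05,.056,.06):
    L=pix2w('top',457/4+250-.375,322/4+130-.375,z); print('top total',z,L,(L-Yt)[:2]@e)
E
```

```text
0.05 [ 0.55222726 -0.11387653  0.05      ] 0.030735797188791963
0.056 [ 0.54208049 -0.11980625  0.056     ] 0.01937394835160638
0.06 [ 0.53531598 -0.1237594   0.06      ] 0.01179938246014939
[ 0.52732809 -0.13911215  0.045     ]
top total 0.05 [ 0.57878622 -0.11199328  0.05      ] 0.061621051306915094
top total 0.056 [ 0.57822143 -0.11139046  0.056     ] 0.061237891499215505
top total 0.06 [ 0.5778449  -0.11098858  0.06      ] 0.06098245162741571
```

```bash
python3 - <<'E'
import h
from h import *
e=np.array([.9636,.2672])
class T: pass
for nm,pos,q,L,Y in [('w6',[.66624,-.022375,.18334],[-.00125,.58711,.8095,-.00219],(205,297),(147,303)),('w7',[.56425,-.04855,.15437],[-.01,.60652,.79498,-.00705],(327,327),(258,331)),('w1',[.69043,-.03625,.23193],[.00233,-.1352,.9908,.0019],(277,77),(258,4))]:
    t=T(); t.observe=lambda:{'position':np.array(pos),'tcp_rot':np.array(q)}; h.telemetry=t
    for z in (.05,.058):
        l=pix2w('wrist',*L,z);y=pix2w('wrist',*Y,.045); print(nm,z,l,y,(l-y)[:2]@e)
p=cv2.imread('pics/w6.png');cv2.imwrite('pics/w6c.png',cv2.resize(p[270:330,80:300],None,fx=3.6,fy=3.6,interpolation=cv2.INTER_CUBIC))
p=cv2.imread('pics/w7.png');cv2.imwrite('pics/w7c.png',cv2.resize(p[295:355,190:410],None,fx=3.6,fy=3.6,interpolation=cv2.INTER_CUBIC))
E
```

```text
w6 0.05 [ 0.57799075 -0.11350031  0.05      ] [ 0.52421839 -0.141338    0.045     ] 0.059253275372693356
w6 0.058 [ 0.57981406 -0.1084586   0.058     ] [ 0.52421839 -0.141338    0.045     ] 0.062357359850410375
w7 0.05 [ 0.58177745 -0.11699271  0.05      ] [ 0.52561876 -0.1409656   0.045     ] 0.06052006320897568
w7 0.058 [ 0.58060015 -0.11208308  0.058     ] [ 0.52561876 -0.1409656   0.045     ] 0.06069747493254858
w1 0.05 [ 0.57576783 -0.11184034  0.05      ] [ 0.52300316 -0.14179721  0.045     ] 0.05884850556699697
w1 0.058 [ 0.57653856 -0.11054291  0.058     ] [ 0.52300316 -0.14179721  0.045     ] 0.059937860407138374
```

View pics/w6c.png

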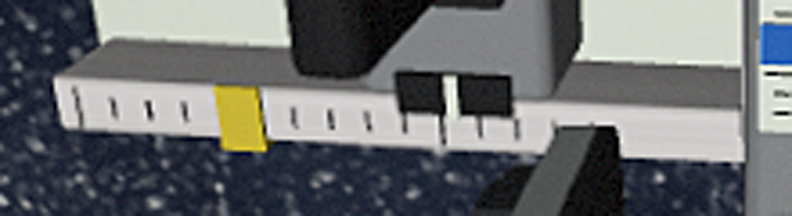

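View pics/w7c.png

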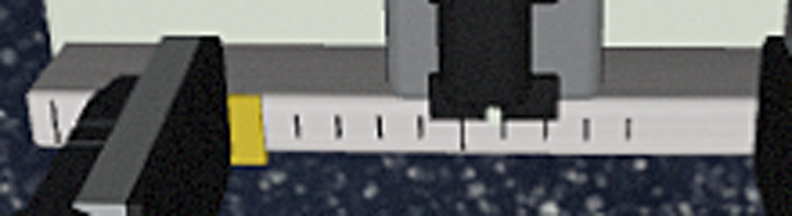

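Call:
carry_out(
  series=[0.05,-3,-0.8,0,0,0,0,0.05,-5,-1.4,0,0,0,0,0.05,-5,-1.4,0,0,0,0,0.05,-3,-0.8,0,0,0,0,0.05,0,0,0,0,0,0,0.05,0,0,0,0,0,0,0.05,0,0,0,0,0,0,0.05,0,0,0,0,0,0,0.05,0,0,0,0,0,0,0.05,0,0,0,0,0,0],
)

```text
t: 15.3
position: [0.5059, -0.0693, 0.087]
tcp_rot: [0.01, 0.605, 0.796, 0.009]
wrist_force: [6.0, 2.8, -2.0]
width: 0.177
```

```bash
python3 - <<'E'
from h import *
s=telemetry.observe(); print(s['position'],s['tcp_rot'],s['wrist_force'],s['width'])
d=s['position']-np.array([.5633,-.0532,.0868]); print('pull',-(d[0]*.9636+d[1]*.2672), -.2672*d[0]+.9636*d[1])
p,d=save('scene','s12.png')
cv2.imwrite('pics/s12c.png',cv2.resize(p[200:320,320:480,::-1],None,fx=5,fy=5,interpolation=cv2.INTER_CUBIC))
for t in ['pusher_line','load_mark','pointer_tip','band_green_mid']:
    print(t,[(np.round(r['at'],4).tolist(),round(r['p'],2)) for r in nets.pinpoint('scene',t)[:2]])
p,d=save('wrist','w12.png')
print(telemetry.observe()['position'])
p,d=save('top','t12.png')
cv2.imwrite('pics/t12c.png',cv2.resize(p[130:290,250:450,::-1],None,fx=3.7,fy=3.7,interpolation=cv2.INTER_CUBIC))
E
```

```text
[ 0.50588462 -0.06933925  0.08697585] [0.01038632 0.60518543 0.79597116 0.00852278] [ 6.04721453  2.81988751 -1.98248042] 0.17736563893806925
pull 0.05963787056073359 -0.00021039020777186002
pusher_line [([0.5228, -0.1329, 0.0552], 0.9), ([0.5966, -0.0451, 0.0017], 0.38)]
load_mark [([0.525, -0.1377, 0.049], 0.37)]
pointer_tip []
band_green_mid [([0.3357, -0.2915, 0.0019], 0.55)]
[ 0.50585587 -0.06934733  0.08694892]
```

View pics/s12c.png

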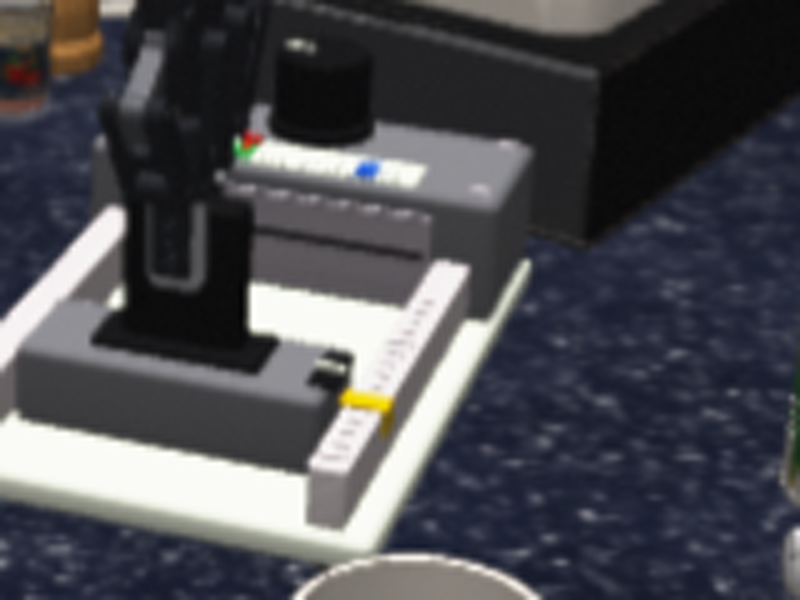

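View pics/w12.png

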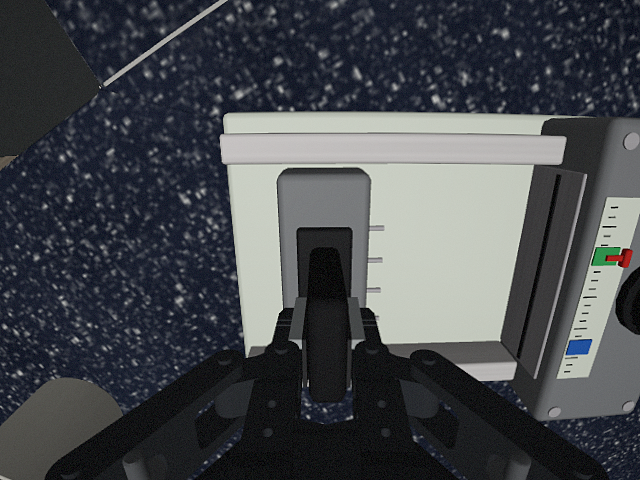

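View pics/t12c.png

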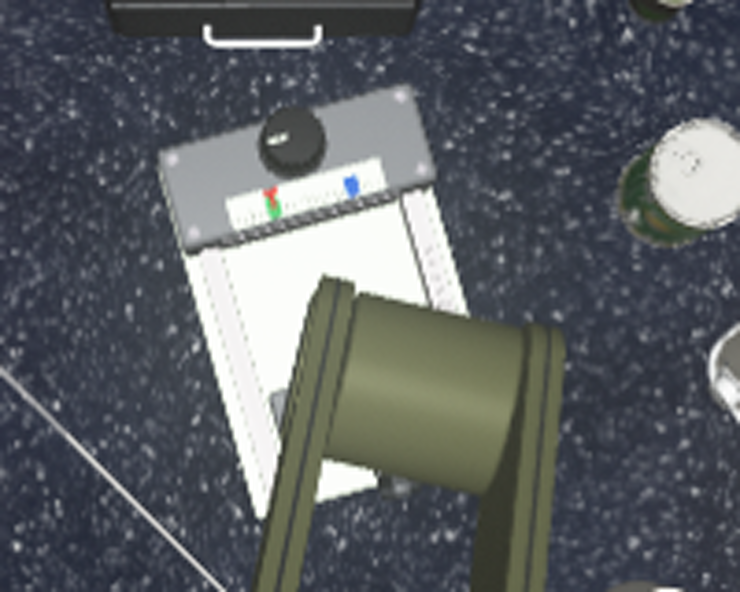

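```bash
python3 - <<'E'
from h import *
e=np.array([.9636,.2672]); n=np.array([-.2672,.9636])
def hit(u,v,yl,cam='scene'):
    a=pix2w(cam,u,v,0);b=pix2w(cam,u,v,.1); ya,yb=a[:2]@n,b[:2]@n
    t=(yl-ya)/(yb-ya); p=a+t*(b-a); return p[:2]@e,p[2]
q=lambda u,v:(u/5+320-.4,v/5+200-.4)
print('s11',hit(*q(346,347),-.2675),'s12',hit(*q(331,368),-.2675))
print('s10',hit(460/4+280-.375,322/4+180-.375,-.2675))
Y=pix2w('scene',*q(367,400),.0455);print('Y',Y[:2]@e,Y[:2]@n)
Yt=pix2w('top',503/4+250-.375,407/4+130-.375,.0455);print('Yt',Yt[:2]@e,Yt[:2]@n)
p=cv2.imread('pics/s12.png');cv2.imwrite('pics/s12d.png',cv2.resize(p[255:310,365:415],None,fx=10,fy=10,interpolation=cv2.INTER_CUBIC))
E
```

```text
s11 (np.float64(0.4630514174922746), np.float64(0.07040880524856982)) s12 (np.float64(0.4428452451715104), np.float64(0.071166863556487))
s10 (np.float64(0.5039789515651314), np.float64(0.07059348765793805))
Y 0.47005562355588554 -0.2751807587111573
Yt 0.466166464234558 -0.27688634578505095
```

View pics/s12d.png

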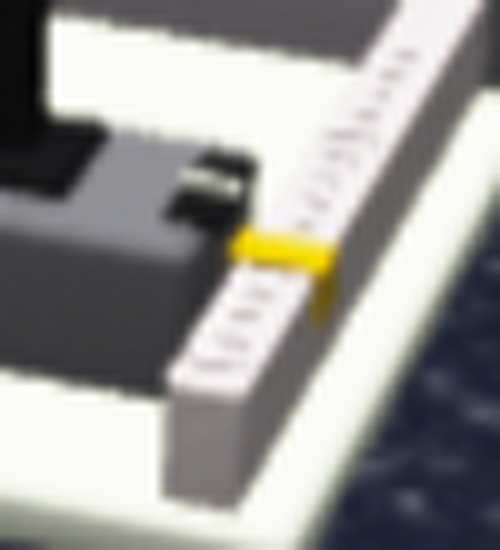

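```bash
python3 - <<'E'
from h import *
e=np.array([.9636,.2672]); n=np.array([-.2672,.9636])
def hit(u,v,yl,cam='scene'):
    a=pix2w(cam,u,v,0);b=pix2w(cam,u,v,.1); ya,yb=a[:2]@n,b[:2]@n
    t=(yl-ya)/(yb-ya); p=a+t*(b-a); return p[:2]@e,p[2]
q=lambda u,v:(u/5+320-.4,v/5+200-.4)
r=lambda u,v:(u/10+365-.45,v/10+255-.45)
for y in (-.259,-.2615,-.264):
  print(y,'s11',hit(*q(346,347),y),'s12',hit(*r(212,184),y),'s10',hit(460/4+280-.375,322/4+180-.375,y))
Y=pix2w('scene',*r(285,250),.0455);print('Y',Y[:2]@e,Y[:2]@n)
print('tip',[pix2w('scene',*r(240,190),z)[:2]@np.array([e,n]).T for z in (.056,.06)])
E
```

```text
-0.259 s11 (np.float64(0.4952148052732369), np.float64(0.053423864729542726)) s12 (np.float64(0.47382283782124945), np.float64(0.054984964181023784)) s10 (np.float64(0.5375940311523912), np.float64(0.05361509778865132))
-0.2615 s11 (np.float64(0.4857549853376598), np.float64(0.058419435470433045)) s12 (np.float64(0.4645785406845021), np.float64(0.059964806937857)) s10 (np.float64(0.5277072430384914), np.float64(0.058608741867853295))
-0.264 s11 (np.float64(0.47629516540208255), np.float64(0.06341500621132337)) s12 (np.float64(0.45533424354775476), np.float64(0.06494464969469022)) s10 (np.float64(0.5178204549245913), np.float64(0.06360238594705528))
Y 0.4702893641662104 -0.27521458525104736
tip [array([ 0.471586  , -0.26525123]), array([ 0.46416349, -0.26721277])]
```

```bash
python3 - <<'E'
import h
from h import *
e=np.array([.9636,.2672]); n=np.array([-.2672,.9636])
class T: pass
t=T(); t.observe=lambda:{'position':np.array([.56425,-.04855,.15437]),'tcp_rot':np.array([-.01,.60652,.79498,-.00705])}; h.telemetry=t
q=lambda u,v,z:pix2w('wrist',u/3.6+190-.36,v/3.6+295-.36,z)
for nm,u,v,z in [('t-4',297,126,.045),('long',463,133,.045),('t+4',629,130,.045),('line',494,114,.058),('line',494,114,.054),('yR',266,130,.0455),('yL',230,130,.0455)]:
    P=q(u,v,z); print(nm,P[:2]@e,P[:2]@n)
t.observe=lambda:{'position':np.array([.66624,-.022375,.18334]),'tcp_rot':np.array([-.00125,.58711,.8095,-.00219])}
q=lambda u,v,z:pix2w('wrist',u/3.6+80-.36,v/3.6+270-.36,z)
for nm,u,v,z in [('long0',77,108,.045),('long',443,125,.045),('line',450,95,.058),('line',450,95,.052),('yL',220,118,.0455),('yR',262,120,.0455)]:
    P=q(u,v,z); print(nm,P[:2]@e,P[:2]@n)
E
```

```text
t-4 0.481373896531569 -0.27467102642222324
long 0.5216046813211863 -0.2760360042556287
t+4 0.5615787926754342 -0.2747843392322572
line 0.5293990071056888 -0.26248145378000587
line 0.5293084424777805 -0.2649932049515386
yR 0.4738395360114806 -0.27560844784079513
yL 0.4650125081560171 -0.2757740829823354
long0 0.4214294395495455 -0.27546416664844753
long 0.5218261230235239 -0.27453872696367243
line 0.5294715042002901 -0.25847230970272966
line 0.5271378115995861 -0.2617289198380335
yL 0.46152480073487995 -0.2757155810647923
yR 0.4730470014765745 -0.2756180194901335
```

Call:
carry_out(
  series=[0.05,-1.2,-0.3,0,0,0,0,0.05,-1.2,-0.3,0,0,0,0,0.05,0,0,0,0,0,0,0.05,0,0,0,0,0,0,0.05,0,0,0,0,0,0,0.05,0,0,0,0,0,0,0.05,0,0,0,0,0,0,0.05,0,0,0,0,0,0,0.05,0,0,0,0,0,0,0.05,0,0,0,0,0,0],
)

```text
t: 16.48
position: [0.5042, -0.0698, 0.0869]
tcp_rot: [0.011, 0.605, 0.796, 0.01]
wrist_force: [7.3, 2.0, -1.5]
width: 0.184
```

```bash
python3 - <<'E'
from h import *
s=telemetry.observe(); print(s['position'],s['wrist_force'],s['width'],s['qvel'])
d=s['position']-np.array([.5633,-.0532,.0868]); print('pull',-(d[0]*.9636+d[1]*.2672))
p,d=save('scene','s13.png')
cv2.imwrite('pics/s13c.png',cv2.resize(p[200:320,320:480,::-1],None,fx=5,fy=5,interpolation=cv2.INTER_CUBIC))
p,d=save('wrist','w13.png')
for k in range(4):
  optics.capture('top'); s=telemetry.observe(); print(s['t'],s['position'])
E
```

```text
[ 0.50415472 -0.06980055  0.08694004] [ 7.29435324  2.03650127 -1.5480452 ] 0.18380944679980588 [-0.00292968 -0.00207241  0.00089423  0.00279423 -0.00215354 -0.00335935]
pull 0.061428055888080015
16.6333 [ 0.50413193 -0.06980745  0.0869468 ]
16.6833 [ 0.50416644 -0.06983044  0.08694741]
16.7333 [ 0.50416078 -0.06980477  0.08694726]
16.7833 [ 0.50414975 -0.06980062  0.08695142]
```

View pics/s13c.png

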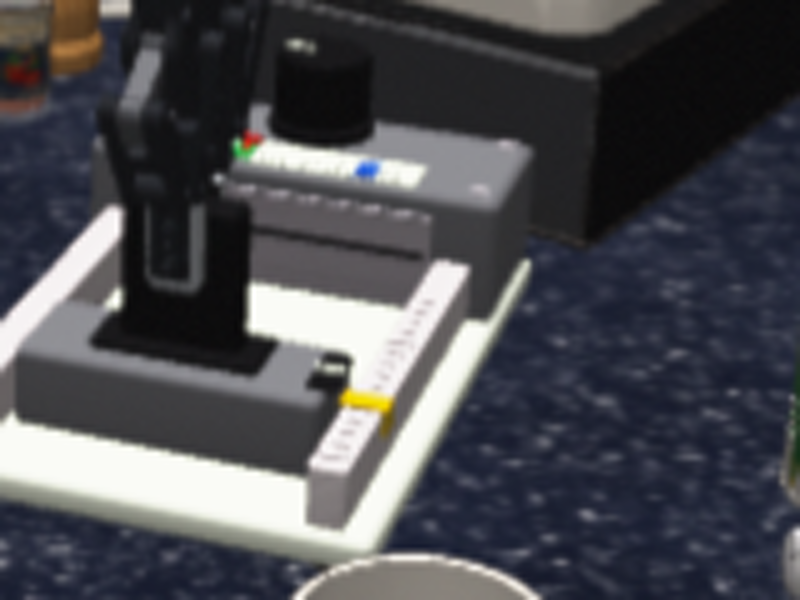

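View pics/w13.png

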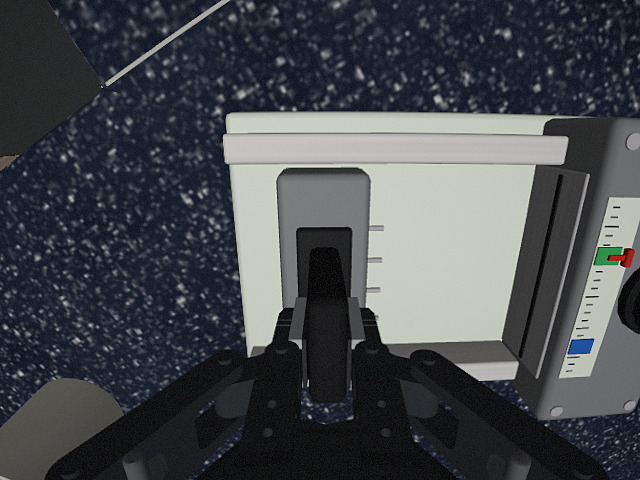

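```bash
python3 - <<'E'
from h import *
s=telemetry.observe(); print(s['position'],s['wrist_force'],s['width'])
print(robot.close_job())
E
```

```text
[ 0.50414975 -0.06980062  0.08695142] [ 5.93892942  1.3843325  -1.6213204 ] 0.17765576323339738
the job is handed in; nothing more can be done
None
```

I set the knob to the green band, then pulled the pusher back to the yellow band and handed the job in while still holding it. That was at about 16.8 s of the 54 s. No verdict came back, so these are only my own checks.

- **Knob:** I turned it about 1.54 rad clockwise and let go with the pusher still closed. In the last wrist picture the red pointer stands in the green band, about 1 mm from its middle (limit 5 mm).
- **Pusher:** I pulled it back about 61.4 mm, as measured at the tool. The rail ticks and wrist pictures put the yellow band's middle at about 62.0 mm of pull (limit 6 mm). In the last readings the arm was still, holding against about 6–7.5 N from the spring, which is close to what the spring should give.
- **Loose things:** the wrist force stayed at a few newtons throughout and no move went near them. I did not measure their positions again at the end.

**Where the checks disagreed:** the other estimates of the pull needed ran from about 57 to 65 mm. The lowest came from my own measurement in the scene picture and the highest from the networks in the wrist views. I trusted the wrist picture with the camera almost directly over the line, where the 10 mm rail ticks served as a ruler. The fingers hid the white line from the wrist camera, and the arm hid it from the top camera. So its final alignment rests on the tool's measured travel and the scene picture, which shows it beside the yellow band.

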